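# Index the tube carriage one hole along its rail

## Robot

A 6-joint arm with a two-finger parallel gripper is mounted at the origin on a cart in front of the work surface, level with it; the furniture and walls round the work are solid. World frame = base frame: x ahead of the robot, y to its left, z up, the work surface at z = 0. Lengths are in mm, angles in rad, forces in N, time in s.
With the tool pointing down it reaches from about 300 to 825 mm from the base axis. Payload 5.4 kg.
Tool frame: the origin (TCP) lies midway between the tips of the shut fingers; the grasp point (between the pads) lies 19 mm behind it (env.grip_point_offset is the distance from the TCP to the grasp point, in mm); z points along the fingers, y is the line along which they close (so a half turn about z gives the same grasp; the last joint's range is limited). The gripper opens to 92 mm and grips with 3 to 60 N. Pads are 20 mm wide; open, the fingers measure 128 mm over their backs; the gripper's body (75 mm by 189 mm) begins 69 mm behind the grasp point.
Start: joints at [1.01, 0.158, 1.597, -0, 1.386, -0.21], TCP at [197.607, 539.961, 214.601] pointing down, gripper open.
Joint ranges: [-2.91, 2.91], [-0.94, 2.29], [0.18, 2.7], [-1.29, 4.43], [0.17, 2.64], [-3, 3]. Speed limits (rad/s): [2.57, 2.57, 3.14, 3.14, 3.14, 3.14].

## Interface

Orientations are given as a unit quaternion [w, x, y, z].
In Python, from plant import env, jaws, telemetry, eyes, ticket gives the robot as it stands. Calls block until the motion is done:
- env.movep(position, orientation): joint-space move of the TCP to a pose.
- env.movel(position, orientation=None, feed=150, contact_N=None): straight line of the TCP; orientation=None keeps the orientation; feed is the mean speed in mm/s. With contact_N (N) it stops when the force on the tool has changed by that much, and returns True; else False.
- env.move_j(angles): joint-space move.
- jaws.set_gripper(opening): finger opening in mm; the grip force is fixed at half the most; returns when the fingers have stopped.
- env.sleep(seconds).
- env.solve_ik(position, orientation): joint angles nearest the present ones, or None.
- telemetry.sense(): the state.
- eyes.read_camera(name): name is "scene" or "top" or "wrist"; returns a dict with "frame" (480x640x3 uint8, red, green, blue), "intrinsics" (3x3 intrinsics, pixels), "R" (3x3) and "t" (3): a world point X has camera coordinates R X + t; the wrist camera has in their place "T_tool_cam" (4x4, takes a point from camera to tool coordinates, whose origin is the TCP and whose axes are the flange's). Camera axes: x right, y down, z forward; pixel columns grow to the right and rows downward; lengths in mm; the calibration is good to about 2 mm. A picture is of the moment at which its call begins: read the wrist's pose just before it. There is no depth.
A pose or a line that the arm cannot do raises env.Unreachable and nothing moves.
- ticket.close_job(): hands the job in; it is judged then, once.
Trained networks look in the newest picture that a camera, given by its name, has taken for a name from the list of things; names that differ only in an ending like _2 or _b are one class to them, and where a whole thing is asked for, a point or a joint stands for the part that bears it (a point fixed in the world has none). Each returns a list of dicts, best first, with "conf" (0 to 1); they miss things now and then, are a little off and sometimes report something else, mostly with a low value. They report only what shows in the picture. A call takes as long as a camera call. They do not tell look-alikes from the thing itself.
- eyes.outline_of(target, camera): "mask" (480x640 bool, what is visible of it) and "rect" ([centre column, centre row, width, height] in pixels, round what is visible of it).
- eyes.landmark_of(target, camera): "position" ([column, row] in pixels: a listed point, or the origin of a listed thing).
The state is a dict: "clock": time; "joint_positions": joint angles; "joint_velocities": joint speeds; "tau": joint torques, N m; "tcp_pos": TCP position; "tool_rot": TCP orientation; "contact_force": force on the tool from outside, world axes, zero at the start; "ft_torque": the same for the moment, N m; "opening": finger opening in mm; "grip_force": force on a finger pad.
Only numpy, scipy, OpenCV 4.12 (cv2) and the standard library are available. Lean on these libraries where they do the work, as an engineer would, in place of code of your own. Each camera call takes 0.05 s, during which the arm holds its last target. There are 200 camera calls.

## Task

Pull the steel stop plug out of the next hole of the index rail, where a sprung detent holds it, and put it in the shallow steel tray. Then pull up the round black knob of the tube carriage's lock plunger, slide the carriage along to the hole the plug was in, let the pin into that hole and push the knob down until the pin is fully home. The tired spring lets the pin ride up again, so finish while still holding the knob fully down; leave the amber bottle at the front of the bench standing undisturbed.

Things in the scene. Friction and masses are not known exactly. Their poses are not given: they have to be found in the camera images.
- rail: Aluminium index rail fixed to the bench: foot plate 70 x 230 x 8 mm (x, y, z), on it a bar 40 mm wide, top 30 mm above the bench. Origin: centre of the underside; y runs along the rail, the way the carriage has to go. Three round 14 mm holes in its top at y = -35, +20, +75 mm, x = 0. At the start the lock pin is in the first (-35), the stop plug in the second (+20), the third is empty.
- hole1 (a point): Centre of the mouth of the second hole, at the rail's top (30 mm above the bench): where the lock pin must end.
- carriage (a joint): Position of the carriage along the rail in m, growing along the rail's +y: 0 (within 1 mm) at the start with its pin in the first hole, 0.055 over the second, 0.110 over the third. It slides with about 1.5 to 3 N.
- plunger (a joint): Height of the lock plunger in m: 0 = pin fully home (a stop), about 0.004 when left alone (tired spring; pin still locked), 0.014 when the pin just leaves the hole, 0.020 upper stop. Spring 700 N/m both ways from there: about 3 N to hold it home, 7 to 11 N to lift it clear. The pin is 12 mm thick with a round tip; it enters a hole when within about 2 mm of its middle.
- knob_grip (a point): Centre of the plunger's upright round black knob, 26 mm in diameter and 24 mm tall, on top of the carriage; 71 mm above the bench when home. It moves with carriage and plunger. Below it a steel barrel of 22 mm diameter reaches up to 55 mm above the bench.
- knob: The same knob as a part. Its origin lies on its axis at bench level when the plunger is home (71 mm below the knob's centre); axes as the rail's.
- plug_grip (a point): Middle of the grip of the loose steel stop plug (60 g): upright round grip 16 mm in diameter, 36 mm tall, on a collar of 22 mm diameter, 4 mm thick, and a 12.8 mm shank 20 mm long. The point is on the axis, 42 mm above the shank's tip, 18 mm below the top; seated, 52 mm above the bench.
- tray: Open shallow steel tray fixed to the bench, 100 x 130 x 20 mm (x, y, z), walls 4 mm, floor 4 mm thick. Origin: centre of its underside.
- amber_bottle: Bystander: loose amber bottle, 46 mm in diameter, 88 mm tall, standing on the bench. Origin: centre of its underside.
- tubes (a point): Middle of the row of three upright tubes across the rail, in a white block 54 mm behind (-y) the knob's axis, at their tops, about 101 mm above the bench. They are part of the carriage: a grey saddle 56 mm wide, its plate's top 39 mm above the bench, reaching 18 mm ahead (+y) and 72 mm behind (-y) the knob's axis.
- plug: The same plug as a part; origin at the centre of the shank's tip, z along its axis toward the grip. A sprung detent holds it in the hole: it takes a pull of roughly 8 to 14 N straight up; the tip is out after 20 mm. In its hole it bars the carriage's way.
Not all that is in view belongs to the job. Of the things shaped like the plug, the bare steel one is meant.

How it is judged (in metres and radians):
On the way, in this order (a step that is already met when the one before it is completed fails the run):
1. the plug is pulled up out of its hole while the carriage is still at the first hole (z of plug_grip in the frame of rail above 0.073 m and value of joint carriage below 0.01 m), for 0.1 s.
2. the plug is in the tray and let go (x of plug_grip in the frame of tray between -0.06 and 0.06 m and y of plug_grip in the frame of tray between -0.075 and 0.075 m and height (world z) of plug_grip below 0.052 m and contact force between the fingers and plug below 0.1 N and value of joint carriage below 0.01 m), for 0.2 s.
3. the plunger is pulled well up (over 11 mm) at the first hole (value of joint plunger above 0.011 m and value of joint carriage below 0.02 m), for 0.05 s.
4. the carriage is over the second hole (value of joint carriage between 0.0515 and 0.0585 m), for 0.1 s.
At the end, for the whole second after the job is handed in: The carriage stands at the second hole (within 3 mm), the plunger is held down within 2 mm of fully home by the fingers, which still press on the knob with more than 1.5 N; the plug lies or stands released in the tray (its grip's middle over the tray or at most 10 mm outside its edge, below 52 mm) (x of plug_grip in the frame of tray between -0.06 and 0.06 m and y of plug_grip in the frame of tray between -0.075 and 0.075 m and height (world z) of plug_grip below 0.052 m and contact force between the fingers and plug below 0.1 N and value of joint carriage between 0.052 and 0.058 m and horizontal distance between knob and hole1 below 0.004 m and value of joint plunger below 0.002 m and contact force between the fingers and knob above 1.5 N and velocity of joint carriage between -0.01 and 0.01 m/s); the arm keeps its last pose, push and grip.
It fails at once if the amber bottle is knocked or moved more than 30 mm (distance of amber_bottle from where it was at the start of the episode above 0.03 m or angle between amber_bottle's own z axis and vertical above 0.5 rad).
It also fails if it takes over 54 s, if anything falls off the work surface, if the arm or the gripper's body presses on something with over 40 N, if the wrist force passes 120 N, or if a joint passes its speed limit or range.

## Working session

There is one attempt and no reset: what is moved stays moved. The work goes in short steps, each a Python script; the robot and the scene stay as the last script left them, time stands still between calls to the robot, and variables do not carry over. Pictures are saved under pics/ and viewed, at most 10 in all, crops included, and the job is handed in when it is done.

```bash
ls; mkdir -p pics
cat > h.py <<'E'
import numpy as np, cv2
from plant import env, jaws, telemetry, eyes, ticket
def ray(c,px):
    K=np.array(c["intrinsics"]);R=np.array(c["R"]);t=np.array(c["t"])
    d=R.T@np.linalg.inv(K)@np.array([px[0],px[1],1.]);return -R.T@t,d
def atz(c,px,z):
    o,d=ray(c,px);return o+d*(z-o[2])/d[2]
def proj(c,X):
    p=np.array(c["intrinsics"])@(np.array(c["R"])@np.array(X,float)+np.array(c["t"]));return p[:2]/p[2]
def save(n,im): cv2.imwrite("pics/"+n,im[...,::-1])
E
python3 - <<'E'
from h import *
ims=[]
Z=dict(rail=0,hole1=30,knob_grip=75,plug_grip=52,tray=0,amber_bottle=0,tubes=101,plug=10)
for n in("top","scene"):
    c=eyes.read_camera(n);save(n+"0.png",c["frame"])
    print(n,ray(c,(320,240))[0])
    for k,z in Z.items():
        for r in eyes.landmark_of(k,n)[:4]:
            print(n,k,round(r["conf"],2),np.round(r["position"]),np.round(atz(c,r["position"],z),1))
s=telemetry.sense();print(s["clock"],s["tool_rot"],s["contact_force"])
E
```

```text
pics
top [ 371.63195382 -290.3247437   923.96289976]
top rail 0.83 [317. 226.] [ 557.6 -296.7    0. ]
top hole1 0.98 [304. 227.] [ 549.7 -271.4   30. ]
top knob_grip 0.47 [331. 219.] [ 555.8 -321.3   75. ]
top plug_grip 0.65 [309. 225.] [ 549.2 -280.6   52. ]
top plug_grip 0.65 [358. 287.] [ 433.  -368.5   52. ]
top plug_grip 0.64 [318. 173.] [ 651.1 -298.5   52. ]
top tray 0.67 [283. 302.] [ 410.1 -228.4    0. ]
top amber_bottle 0.61 [389. 315.] [ 381.4 -431.5    0. ]
top amber_bottle 0.61 [361. 206.] [ 597.  -384.5    0. ]
top tubes 0.72 [363. 206.] [ 572.9 -377.8  101. ]
top plug 0.68 [314. 179.] [ 652.6 -291.1   10. ]
top plug 0.58 [350. 287.] [ 435.8 -357.2   10. ]
top plug 0.54 [305. 232.] [ 545.2 -272.1   10. ]
scene [235.77070841 189.39408958 785.61798268]
scene rail 0.97 [298. 274.] [ 556.9 -291.8    0. ]
scene hole1 0.96 [299. 275.] [ 542.3 -273.5   30. ]
scene knob_grip 0.71 [308. 232.] [ 555.8 -324.1   75. ]
scene plug_grip 0.66 [386. 258.] [ 432.8 -359.    52. ]
scene plug_grip 0.62 [296. 266.] [ 547.5 -272.5   52. ]
scene plug_grip 0.53 [248. 233.] [ 649.7 -288.7   52. ]
scene plug_grip 0.2 [300. 282.] [ 524.7 -248.8   52. ]
scene tray 0.77 [353. 344.] [ 416.1 -224.4    0. ]
scene amber_bottle 0.9 [428. 262.] [ 383.1 -426.4   -0. ]
scene tubes 0.96 [321. 195.] [ 568. -383.  101.]
scene tubes 0.17 [358. 342.] [ 388.7 -177.8  101. ]
scene plug 0.77 [384. 274.] [ 433.9 -359.3   10. ]
scene plug 0.76 [298. 282.] [ 544.6 -273.6   10. ]
scene plug 0.75 [249. 250.] [ 650.9 -286.6   10. ]
0.9 [-7.33632520e-07  1.74512787e-01  9.84654908e-01 -1.24669336e-06] [ 0.08268521 -0.14976887  0.91042922]
```

Run:
```python
import cv2,numpy as np
a=cv2.imread("pics/top0.png")[140:360,220:440];b=cv2.imread("pics/scene0.png")[170:390,210:460]
cv2.imwrite("pics/c0.png",np.hstack([cv2.resize(a,(375,375),interpolation=3),cv2.resize(b,(425,375),interpolation=3)]))
```

```text
(no output)
```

View pics/c0.png

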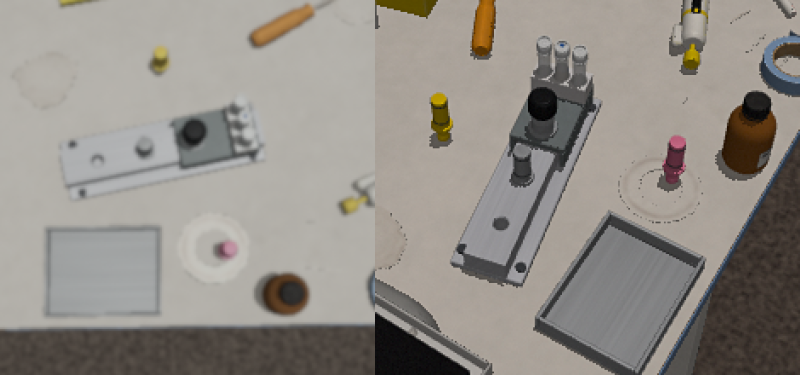

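The bare steel plug, the one meant, sits on the rail at top (305,225) and scene (296,266). The yellow (314,175) and pink (354,286) ones are look-alikes standing on the bench. Before swinging across I'm checking the whole scene for obstacles.

View pics/scene0.png

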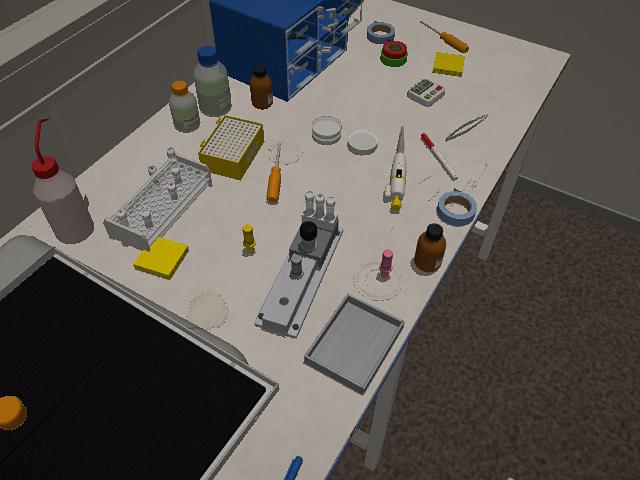

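View pics/top0.png

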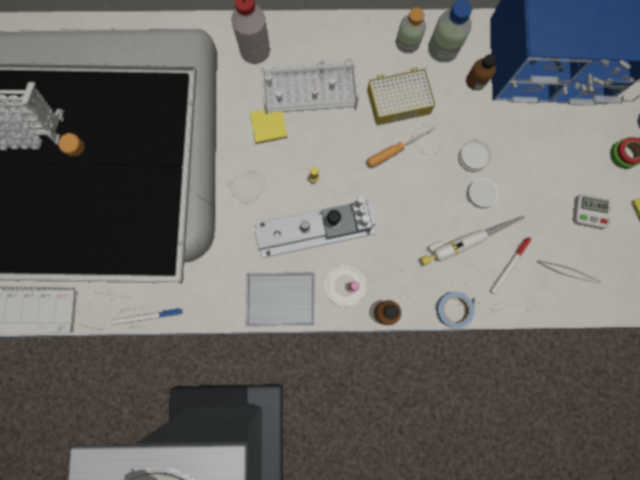

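The steel plug is at top (305,225), with nothing tall on the swing path near my radius. The black plate is on the left and its rack is farther out, so I'll raise the arm and then swing over.

```bash
cat >> h.py <<'E'
def quat(yaw,flip=False):
    from scipy.spatial.transform import Rotation as Ro
    y=np.array([np.cos(yaw),np.sin(yaw),0])*(-1 if flip else 1);z=np.array([0,0,-1.])
    q=Ro.from_matrix(np.c_[np.cross(y,z),y,z]).as_quat();return [q[3],q[0],q[1],q[2]]
def wcam():
    from scipy.spatial.transform import Rotation as Ro
    s=telemetry.sense();c=dict(eyes.read_camera("wrist"));q=s["tool_rot"]
    T=np.eye(4);T[:3,:3]=Ro.from_quat([q[1],q[2],q[3],q[0]]).as_matrix();T[:3,3]=s["tcp_pos"]
    W=np.linalg.inv(T@np.array(c["T_tool_cam"]));c["R"]=W[:3,:3];c["t"]=W[:3,3];return c
E
python3 - <<'E'
from h import *
s=telemetry.sense()
c=eyes.read_camera("top")
print(np.array(c["T_tool_cam"]) if "T_tool_cam" in c else "")
env.movel([197.6,540,300],feed=250)
for f in(0,1): print(f,np.round(env.solve_ik([540,-290,280],quat(0.17,f)),2))
best=min((0,1),key=lambda f:abs(env.solve_ik([540,-290,280],quat(0.17,f))[5]))
env.movep([540,-290,280],quat(0.17,best))
c=wcam();save("w1.png",c["frame"]);print(best,ray(c,(320,240)))
for k,z in dict(rail=0,hole1=30,knob_grip=75,plug_grip=52,tray=0,tubes=101).items():
    for r in eyes.landmark_of(k,"wrist")[:3]:
        print(k,round(r["conf"],2),np.round(r["position"]),np.round(atz(c,r["position"],z),1))
print(telemetry.sense()["clock"])
E
```

```text
0 [-0.69  0.22  1.4  -0.    1.52 -0.86]
1 [-0.69  0.22  1.4  -0.    1.52  2.28]
0 (array([ 526.91263681, -214.50344961,  450.79928045]), array([ 0.05931921, -0.26070221, -0.96369494]))
rail 0.72 [324. 205.] [ 551.6 -291.3    0. ]
hole1 0.92 [326. 192.] [ 550.1 -271.4   30. ]
knob_grip 0.78 [326. 252.] [ 558.3 -328.7   75. ]
knob_grip 0.71 [326. 195.] [ 547.8 -268.8   75. ]
plug_grip 0.88 [327. 195.] [ 550.2 -271.7   52. ]
plug_grip 0.8 [217. 256.] [ 439.8 -360.    52. ]
plug_grip 0.68 [414. 227.] [ 651.1 -290.    52. ]
tray 0.73 [216. 130.] [ 411.9 -225.8    0. ]
tubes 0.56 [329. 306.] [ 569.7 -377.1  101. ]
4.9333
```

View pics/w1.png

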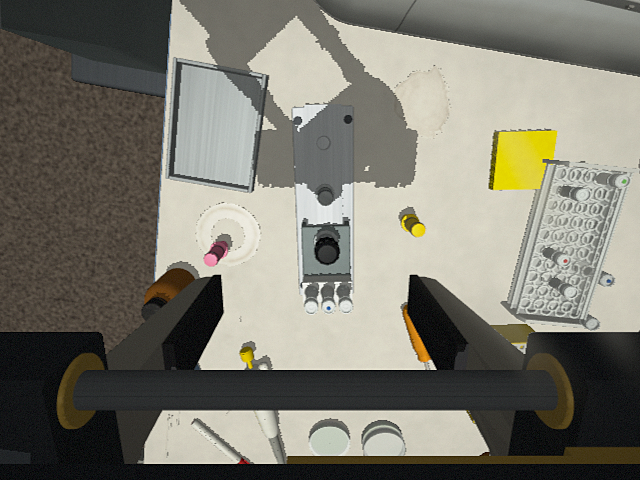

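The wrist view shows the steel plug at (326,195), the knob at (326,250), the empty third hole at (323,143), the tray at (217,125) and the bottle at (170,295), which is clear of the work. I'll descend with one closer look, then grasp and pull.

Run:
```python
from h import *
q=quat(0.17)
jaws.set_gripper(60)
env.movel([550,-272,160],q,feed=250)
c=wcam();save("w2.png",c["frame"])
P={}
for k,z in dict(hole1=30,knob_grip=75,plug_grip=52).items():
    for r in eyes.landmark_of(k,"wrist")[:2]:
        p=atz(c,r["position"],z);print(k,round(r["conf"],2),np.round(r["position"]),np.round(p,1));P.setdefault(k,[]).append(p)
print(ray(c,(320,240))[0],telemetry.sense()["contact_force"],telemetry.sense()["clock"])
```

```text
hole1 0.93 [312. 230.] [ 547.9 -271.8   30. ]
knob_grip 0.94 [312. 316.] [ 557.7 -327.5   75. ]
plug_grip 0.89 [311. 236.] [ 547.2 -272.    52. ]
plug_grip 0.64 [165. 313.] [ 439.1 -356.7   52. ]
[ 537.02011983 -197.55842404  331.8955669 ] [-0.36561877  0.64991314  0.6061625 ] 6.4
```

View pics/w2.png

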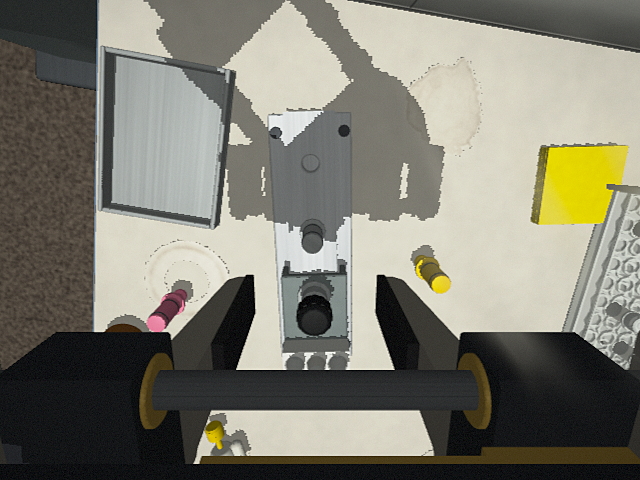

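Plug at (312,236), knob at (314,315) and third hole at (310,163). Plug to knob measures 56 mm, which fits the 55 mm given. Now grasping.

Run:
```python
from h import *
q=quat(0.175)
c=wcam();h3=atz(c,(310,163),30);d=h3-np.array([547.7,-272,30]);print("hole3",h3,np.linalg.norm(d),np.arctan2(-d[0],d[1]))
hit=env.movel([547.7,-272,38],q,feed=120,contact_N=8)
jaws.set_gripper(8)
s=telemetry.sense();print(hit,s["tcp_pos"],s["opening"],s["grip_force"],s["contact_force"])
env.movel([547.7,-272,75],q,feed=60)
s=telemetry.sense();print(s["tcp_pos"],s["opening"],s["grip_force"],s["contact_force"],s["clock"])
c=wcam();save("w3.png",c["frame"])
```

```text
hole3 [ 537.85315799 -218.97269726   30.        ] 53.933803256289856 0.18360253544100139
False [ 547.84862468 -271.9954519    38.04971002] 15.401873064080675 29.99946802854538 [ 0.37037423  0.35045454 -1.19228881]
[ 547.42492105 -271.84457833   74.85695167] 15.082273078360092 29.999355375766754 [0.24587296 0.05304875 0.05259035] 9.125
```

View pics/w3.png

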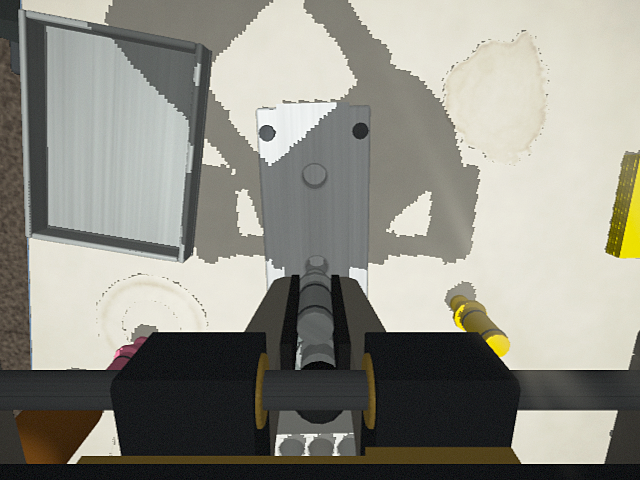

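The plug is out and held; its shank tip shows at (316,262). Placing it in the tray.

Run:
```python
from h import *
q=quat(0.175)
env.movel([547.5,-272,92],q,feed=120)
env.movel([414,-226,92],q,feed=200)
env.movel([414,-226,42],q,feed=120,contact_N=6)
hit=env.movel([414,-226,26],q,feed=25,contact_N=3)
s=telemetry.sense();print(hit,s["tcp_pos"],s["opening"],s["contact_force"])
jaws.set_gripper(50)
env.movel([414,-226,120],q,feed=120)
s=telemetry.sense();print(s["clock"])
K=np.array([557.4,-326.5]);env.movel([K[0],K[1],150],q,feed=250)
c=wcam();save("w4.png",c["frame"])
for k,z in dict(hole1=30,knob_grip=75,plug_grip=46).items():
    for r in eyes.landmark_of(k,"wrist")[:2]:
        print(k,round(r["conf"],2),np.round(r["position"]),np.round(atz(c,r["position"],z),1))
print(telemetry.sense()["clock"])
```

```text
True [ 414.41495429 -226.38569922   31.92099227] 15.140756323121511 [-0.16682382  1.18456502  4.5104302 ]
12.925
hole1 0.81 [318. 172.] [ 549.5 -275.8   30. ]
knob_grip 0.84 [318. 253.] [ 558.  -326.2   75. ]
knob_grip 0.67 [321. 225.] [ 556.7 -306.6   75. ]
plug_grip 0.97 [157. 260.] [ 438.  -362.3   46. ]
plug_grip 0.72 [450. 217.] [ 652.9 -289.8   46. ]
13.9833
```

View pics/w4.png

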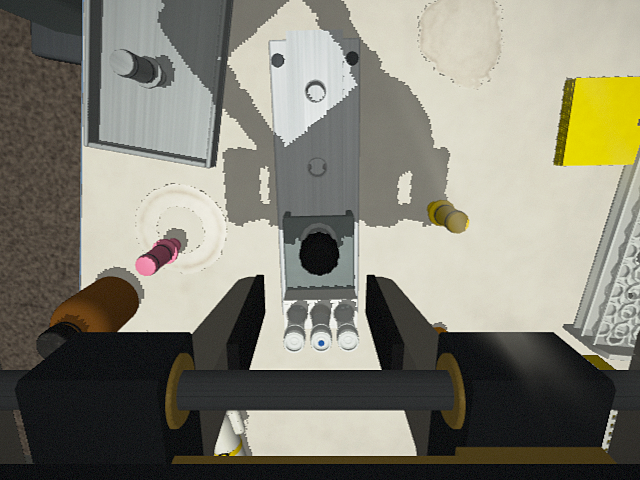

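The plug stands in the tray at (140,68), the knob is at (319,253), and the freed second hole at (317,167) and third hole at (316,91) are both visible. Now grip the knob, lift it and slide.

Run:
```python
from h import *
q=quat(0.175)
c=wcam();a=atz(c,(317,167),30);b=atz(c,(316,91),30);d=b-a
print(a,b,np.linalg.norm(d),np.arctan2(-d[0],d[1]))
hit=env.movel([558,-326.3,56],q,feed=120,contact_N=8)
jaws.set_gripper(15)
s=telemetry.sense();print(hit,s["tcp_pos"],s["opening"],s["grip_force"],s["contact_force"])
p=np.array(s["tcp_pos"])
for dz in(4,8,12,14):
    env.movel([p[0],p[1],p[2]+dz],q,feed=40);s=telemetry.sense();print(s["tcp_pos"][2],s["contact_force"],s["opening"])
print(s["clock"])
```

```text
[ 548.41386688 -272.48235429   30.        ] [ 538.13248937 -218.72796515   30.        ] 54.728795665055884 0.18898338189178931
False [ 559.08294311 -326.4268449    56.63956651] 24.838926841157434 29.999883383279666 [ 4.51936065 -0.03579665 -0.03938371]
60.39024467921676 [ 2.90762098  0.18780549 -2.52001422] 24.8269838799819
64.00185651491084 [ 5.00680033  1.06188678 -5.4655508 ] 25.023866322067395
67.6589141834132 [ 5.74154689  1.97636117 -7.32787646] 24.426990962443476
69.32498921841643 [ 5.52765687  0.93801366 -8.5666601 ] 24.74409117082632
16.4833
```

Run:
```python
from h import *
q=quat(0.18);u=np.array([-np.sin(.182),np.cos(.182)])
s=telemetry.sense();p0=np.array(s["tcp_pos"]);z=p0[2]+.5
tgt=p0[:2]+[.3,0]
for d in(15,40,55):
    t=tgt+u*d;env.movel([t[0],t[1],z],q,feed=70)
    s=telemetry.sense();e=np.array(s["tcp_pos"])-p0;print(d,e[:2]@u,e[2],np.round(s["contact_force"],1),s["opening"])
# correct for lag along the rail
t=t+u*(55-e[:2]@u);env.movel([t[0],t[1],z],q,feed=20);env.sleep(.2)
s=telemetry.sense();e=np.array(s["tcp_pos"])-p0;print(e[:2]@u,s["contact_force"])
for dz in(4,8,12,15,17):
    env.movel([t[0],t[1],z-dz],q,feed=30);s=telemetry.sense();e=np.array(s["tcp_pos"])-p0
    print(-dz,s["tcp_pos"][2],e[:2]@u,np.round(s["contact_force"],1))
    if s["contact_force"][2]>12: break
print(t,s["clock"])
```

```text
15 16.119144906474194 -0.6259243085541328 [ 4.7  2.6 -7.9] 24.60101440308057
40 41.20943675291788 -0.04139485833877643 [-0.5  1.4 -9.3] 25.042345723441777
55 56.18307863341071 -0.06009595141159707 [-3.1  1.  -9.3] 24.888897144041568
53.92380848062484 [-6.08842849  0.37851112 -8.94021523]
-4 65.79081011806026 53.4613771706614 [-6.4 -0.3 -6.5]
-8 62.40629546438286 53.0160387718295 [-7.1  0.3 -5.3]
-12 58.81488438885443 52.71083258267957 [-8.9 -1.  -2.7]
-15 56.078115508118216 52.69614222060873 [-9.2  0.1 -0.4]
-17 54.363764946692704 52.69495082462071 [-10.   -0.1   0.5]
[ 549.42541987 -272.82409612] 19.5333
```

Run:
```python
from h import *
q=quat(0.18);u=np.array([-np.sin(.182),np.cos(.182)])
s=telemetry.sense();p=np.array(s["tcp_pos"]);print(p)
x,y,z=549.425,-272.824,p[2]
for i in range(4):
    s=telemetry.sense();f=np.array(s["contact_force"])
    x+=np.clip(f[0]*.12,-1.2,1.2)
    env.movel([x,y,z],q,feed=20);s=telemetry.sense();print(x,s["tcp_pos"],np.round(s["contact_force"],1))
for k in range(10):
    z-=1;env.movel([x,y,z],q,feed=20);s=telemetry.sense();print(z,s["tcp_pos"][2],np.round(s["contact_force"],1))
    if s["contact_force"][2]>11: break
c=wcam();save("w5.png",c["frame"]);print(s["clock"],x,y,z)
for cam in("top","wrist"):
    cc=c if cam=="wrist" else eyes.read_camera("top")
    for r in eyes.landmark_of("knob_grip",cam)[:1]+eyes.landmark_of("tubes",cam)[:1]: print(cam,r["conf"],atz(cc,r["position"],71),atz(cc,r["position"],101))
```

```text
[ 549.02844529 -273.98275557   54.36376495]
548.2249999999999 [ 548.91798321 -274.00219015   56.36184226] [-5.9  0.7  0.8]
547.5157915248271 [ 548.81551598 -274.00128801   56.15337223] [-3.8 -0.9  1.2]
547.0586107901823 [ 548.61363388 -273.81994097   55.5320066 ] [ 0.8 -0.9  0.9]
547.1506804504717 [ 548.40745366 -273.19784922   55.01455207] [ 4.3 -1.8  0.8]
53.363764946692704 53.88458253794556 [ 5.  -0.4  2.9]
52.363764946692704 52.895257788651435 [6.  0.3 3.5]
51.363764946692704 52.70789363236156 [3.7 0.7 6.3]
50.363764946692704 52.650138881659586 [ 2.1  0.4 11.4]
21.5333 547.1506804504717 -272.824 50.363764946692704
top 0.93 [ 565.15281108 -323.25437579   71.        ] [ 558.34638876 -322.09619064  101.        ]
wrist 0.83 [ 548.0347936  -273.65353477   71.        ] [ 545.26826595 -258.84706379  101.        ]
```

View pics/w5.png

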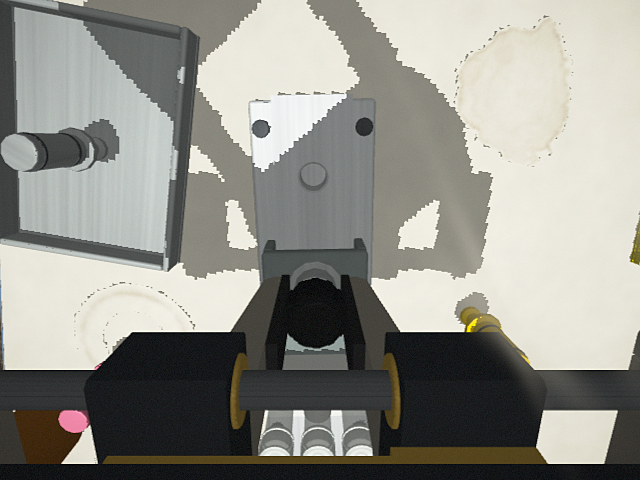

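The pin is in the second hole. It hits a hard stop at TCP 52.65, exactly 4 mm below rest, and the wrist view shows the knob gripped at (316,312) and the plug standing in the tray at (60,150). I'll let it settle, check it holds, and hand in.

Run:
```python
from h import *
env.sleep(.7)
s=telemetry.sense();print(s["tcp_pos"],s["contact_force"],s["opening"],s["grip_force"])
if 5<s["contact_force"][2]<30 and abs(s["tcp_pos"][2]-52.65)<.7: print(ticket.close_job(),telemetry.sense()["clock"])
```

```text
[ 548.51623503 -273.47194312   52.62540782] [ 2.18458341  0.90857272 10.55143385] 24.84453279565888 30.00229222350754
the job is handed in; nothing more can be done
the job is handed in; nothing more can be done
```

I handed the job in at about 22 s; no verdict came back. The plug stands released in the tray, and the carriage is locked in the second hole with the knob held fully down at about 10.5 N. I never went near the amber bottle.

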